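Run the check card on a bench card reader

ROBOT

A 7-joint arm with a two-finger parallel gripper is mounted at the origin on a cart in front of the work surface, level with it; the furniture and walls round the work are solid. World frame = base frame: x ahead of the robot, y to its left, z up, the work surface at z = 0. Lengths are in m, angles in rad, forces in N, time in s.
With the tool pointing down it reaches from about 0.425 to 0.875 m from the base axis. Payload 4.7 kg.
Tool frame: the origin (TCP) lies on the centre line of the jaws, within the pads' length; the fingertips stand 14 mm ahead of it and the grasp point (between the pads) lies 5 mm behind it (tcp_to_tips is the distance from the TCP to the fingertips, in m); z points along the fingers, y is the line along which they close (so a half turn about z gives the same grasp; the last joint's range is limited). The gripper opens to 85 mm and grips with 20 to 120 N. Pads are 22 mm wide; open, the fingers measure 114 mm over their backs; the gripper's body (76 mm by 85 mm) begins 54 mm behind the grasp point. The pads swing forward as they close: fully open they stand 13 mm farther back than shut.
Start: joints at [0.014, 0.321, -0.07, 1.45, 0.023, 1.371, -0.057], TCP at [0.65, -0, 0.245] pointing down, gripper open.
Joint ranges: [-2.86, 2.86], [-0.3, 2.09], [-1.38, 1.24], [0.06, 2.45], [-1.56, 4.7], [0.09, 2.05], [-2.69, 2.69]. Speed limits (rad/s): [2.57, 2.57, 3.14, 3.14, 3.14, 3.14, 3.14].

INTERFACE

Orientations are given as [roll, pitch, yaw] about the fixed x, y, z axes, in that order (R = Rz(yaw) Ry(pitch) Rx(roll)).
In Python, from workcell import * gives the robot as it stands. Calls block until the motion is done:
- movep(position, orientation): joint-space move of the TCP to a pose.
- move_straight(position, rotation=None, rate=0.15): straight line of the TCP; rotation=None keeps the orientation; rate is the mean speed in m/s.
- move_joints(angles): joint-space move.
- gripper_to(opening): finger opening in m; the grip force is fixed at half the most; returns when the fingers have stopped.
- pause(seconds).
- ik(position, orientation): joint angles nearest the present ones, or None.
- get_obs(): the state.
- capture(name): name is "scene" or "side" or "wrist"; returns a dict with "image" (384x512x3 uint8, red, green, blue), "fx", "fy", "cx", "cy" (pixels), "world_to_cam" (4x4, takes a point from world to camera coordinates). Camera axes: x right, y down, z forward; pixel columns grow to the right and rows downward; lengths in m; the calibration is good to about 2 mm. A picture is of the moment at which its call begins. There is no depth.
A pose or a line that the arm cannot do raises IKError and nothing moves.
- job_done(): hands the job in; it is judged then, once.
The state is a dict: "time": time; "qpos": joint angles; "dq": joint speeds; "tau": joint torques, N m; "tool_pos": TCP position; "eef_rot": TCP orientation; "wrist_force": force on the tool from outside, world axes, zero at the start; "torque": the same for the moment, N m; "grip_width": finger opening in m; "grip_force": force on a finger pad.
Only numpy, scipy, OpenCV 4.12 (cv2) and the standard library are available. Lean on these libraries where they do the work, as an engineer would, in place of code of your own. Each camera call takes 0.05 s, during which the arm holds its last target. There are 200 camera calls.

TASK

Run the reader's electronic check: take the grey check card by its upright finger grip, tuck its front edge under the reader's hinged dust flap without lifting the flap, all the way in to the stop, then bring the card down onto the sprung contact pins and keep it pressed flat on the bed. The reader only reads while the pins are held down, so finish while still holding the card pressed flat; leave the pots, tape roll and timer where they are.

Things in the scene. Friction and masses are not known exactly. Their poses are not given: they have to be found in the camera images.
- card: Check card: flat grey rigid plate 110 (x) x 64 (y) x 5 mm, about 90 g, loose on the worktop, with an upright finger grip across its rear part. On top a white paper patch in the middle and a small black mark near the front edge. Origin: centre of the underside; x points to the front edge (the one that goes under the flap), z up.
- card_nose (a point): Middle of the card's lower front edge (card frame x +55 mm, z 0); axes as the card's.
- card_grip (a point): On the finger grip, 20 mm above the card's underside (card frame x -35 mm). The grip is 8 mm thick (card x), 46 mm wide (y) and rises from the plate to 30 mm above the underside; pinch it from above across the 8 mm, fingers closing along the card's x.
- reader: Card reader: white bench instrument 240 (x) x 120 (y) mm, fixed. Origin: centre of its underside; x points from its open front to the console (x +60 to +120 mm, 74 mm high), z up. The grey level card bed, 26 mm above the worktop, runs from x -118 mm to the stop. Rims 68 mm apart, 8 mm above the bed, guide the card; in front of x -50 mm they flare to 82 mm.
- bay_stop (a point): Foot of the stop, on the bed, on the centre line (reader frame x +20 mm, z 26 mm); axes as the reader's. The stop is 8 mm high. A card fully home has its front edge here, its middle at reader x -35 mm and its grip at x -70 mm.
- pins_place (a point): Where the tops of the row of contact pins stand when they are up: reader frame x -80 mm, 4 mm above the bed; the row runs 42 mm across y. Does not move with the pins.
- flap_lip (a point): Front lip of the black dust flap, on the centre line (reader x -15 mm, 38 mm above the worktop when down). The flap, 78 mm wide, lies level, 9 mm above the bed, from its hinge at reader x +52 mm to x -8 mm; its front 10 mm slope up 30 degrees, so the mouth is about 12 mm high. About 0.5 N at the lip lifts it.
- flap (a joint): Angle of the dust flap in rad: 0 lying down, growing as its front edge lifts (0.08 is about 5 mm at the lip).
- pins (a joint): How far the sprung contact pins are pushed down, in m: 0 up, 0.004 level with the bed (card flat on them). They push back with 2.5 N when up and about 5 N when level with the bed, so a card let go is pushed up again at its rear end.
- pot: Specimen pot, white with an orange lid, 63 mm across, 61 mm high, behind the work; origin at the centre of its underside. Not to be moved.
- tape: Roll of white tape lying flat, 72 mm across, 24 mm high, behind the work; origin at the centre of its underside. Not to be moved.
- bench_timer: Small white timer 50x62x21 mm to the right of the work; origin at the centre of its underside. Not to be moved.
There are look-alikes about, which are no part of the job. Leave any green or pink look-alike of the card alone.

How it is judged:
By the outcome, as a careful person would: the job done as asked, in the order asked, and still so for the second after the job is handed in, while the arm keeps its last pose, push and grip.
It also fails if it takes over 42 s, if anything falls off the work surface, if the arm or the gripper's body presses on something with over 40 N, if the wrist force passes 120 N, or if a joint passes its speed limit or range.

## Working session

There is one attempt and no reset: what is moved stays moved. The work goes in short steps, each a Python script; the robot and the scene stay as the last script left them, time stands still between calls to the robot, and variables do not carry over. Pictures are saved under pics/ and viewed, at most 10 in all, crops included, and the job is handed in when it is done.

```bash
ls; mkdir -p pics
python3 - <<'E'
from workcell import *
import cv2,numpy as np,pickle
o=get_obs();print(o['time'],o['tool_pos'],o['eef_rot'],o['wrist_force'],o['grip_width'])
d={n:capture(n) for n in("scene","side","wrist")}
pickle.dump(d,open('v0.pkl','wb'))
for n in d: print(n,d[n]['fx'],d[n]['cx'],d[n]['cy'],np.round(d[n]['world_to_cam'],3).tolist())
a=[cv2.cvtColor(d[n]['image'],cv2.COLOR_RGB2BGR) for n in d]
cv2.imwrite('pics/scene.png',cv2.resize(a[0],(800,600)));cv2.imwrite('pics/side.png',cv2.resize(a[1],(800,600)))
E
```

```text
pics
0.0 [ 6.49465136e-01 -5.80659806e-05  2.44187029e-01] [-3.13958098e+00  1.03746804e-04  1.57080004e+00] [ 0.1610779  -0.41172923  0.19040667] 0.08557021937533188
scene 367.28393209224237 259.324355464479 187.3813788840876 [[0.58, -0.815, 0.018, -0.435], [-0.575, -0.424, -0.7, 0.329], [0.578, 0.395, -0.714, 0.723], [0.0, 0.0, 0.0, 1.0]]
side 376.1703712231879 256.9777593488389 195.60450390301796 [[-0.974, -0.226, 0.008, 0.563], [-0.15, 0.618, -0.772, 0.176], [0.17, -0.753, -0.636, 0.848], [0.0, 0.0, 0.0, 1.0]]
wrist 343.576604694654 256.7286501812814 188.47376933815616 [[1.0, 0.001, -0.001, -0.65], [0.001, -0.95, 0.311, -0.041], [-0.001, -0.311, -0.95, 0.38], [0.0, 0.0, 0.0, 1.0]]
```

View pics/scene.png

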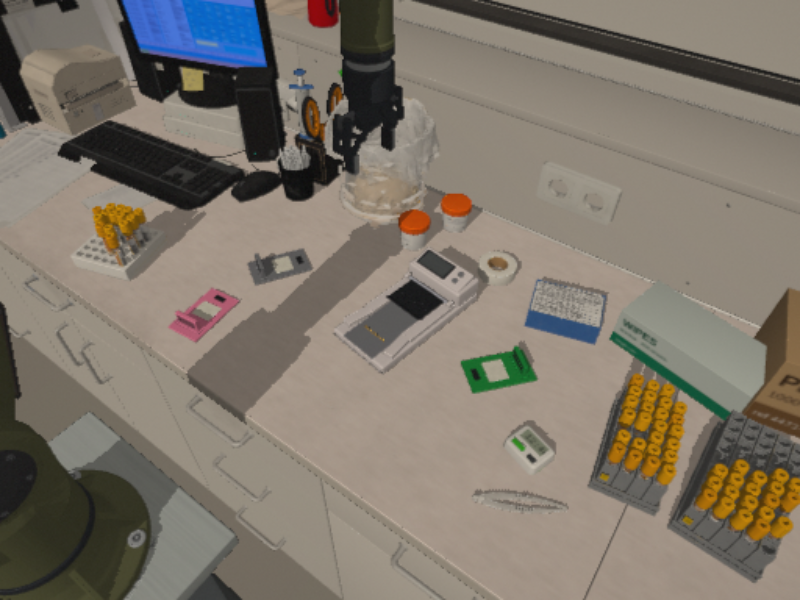

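View pics/side.png

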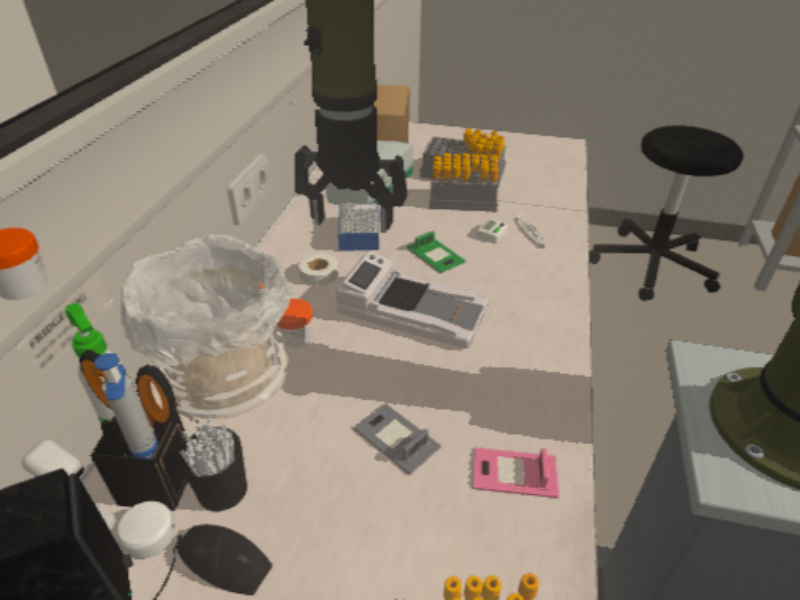

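The grey candidate for the card is at scene (280,265) / side (398,437) in 800x600 pixels. The look-alikes are pink at scene (205,313) and green at scene (498,370). I choose the grey one: black mark at side (377,421), grip at (415,445). The reader is at scene (410,305), with its open front towards (365,345).

```bash
cat > h.py <<'E'
import numpy as np,cv2,pickle
def ray(v,p):
    W=np.array(v['world_to_cam']);R=W[:3,:3];c=-R.T@W[:3,3]
    d=R.T@np.array([(p[0]-v['cx'])/v['fx'],(p[1]-v['cy'])/v['fy'],1.]);return c,d
def plane(v,p,z):
    c,d=ray(v,p);return c+d*(z-c[2])/d[2]
def proj(v,P):
    W=np.array(v['world_to_cam']);q=W[:3,:3]@np.asarray(P)+W[:3,3];return np.array([v['fx']*q[0]/q[2]+v['cx'],v['fy']*q[1]/q[2]+v['cy']])
def tri(vps):
    A=np.zeros((3,3));b=np.zeros(3);L=[]
    for v,p in vps:
        c,d=ray(v,p);d=d/np.linalg.norm(d);M=np.eye(3)-np.outer(d,d);A+=M;b+=M@c;L.append((c,d))
    X=np.linalg.solve(A,b);return X,[np.linalg.norm(np.cross(X-c,d)) for c,d in L]
E
python3 - <<'E'
from h import *
d=pickle.load(open('v0.pkl','rb'));s=1/1.5625
for n,l in {'scene':dict(card=(280,265),mark=(301,258),frontL=(335,332),frontR=(382,367),conL=(420,255),green=(498,370),pink=(205,313),pot=(415,245),pot2=(455,225),tape=(498,270)),'side':dict(card=(398,437),mark=(377,421),grip=(415,445),frontL=(487,300),frontR=(470,343))}.items():
  for k,p in l.items(): print(n,k,plane(d[n],np.array(p)*s,0.02 if 'front' in k else 0.005).round(3))
E
```

```text
scene card [0.549 0.149 0.005]
scene mark [0.587 0.131 0.005]
scene frontL [ 0.473 -0.053  0.02 ]
scene frontR [ 0.462 -0.16   0.02 ]
scene conL [ 0.731 -0.049  0.005]
scene green [ 0.577 -0.309  0.005]
scene pink [0.381 0.168 0.005]
scene pot [ 0.75  -0.025  0.005]
scene pot2 [ 0.852 -0.055  0.005]
scene tape [ 0.785 -0.193  0.005]
side card [0.548 0.152 0.005]
side mark [0.584 0.131 0.005]
side grip [0.522 0.16  0.005]
side frontL [ 0.462 -0.164  0.02 ]
side frontR [ 0.476 -0.047  0.02 ]
```

Run:
```python
from workcell import *
import cv2,numpy as np,pickle
d={}
for k,p in dict(r1=(.57,-.16,.2),r2=(.53,-.06,.2),c1=(.58,.07,.2),c2=(.53,.14,.2)).items():
    movep(p,[np.pi,0,np.pi/2]); d[k]=capture("wrist"); print(k,get_obs()['time'],get_obs()['tool_pos'].round(4))
pickle.dump(d,open('v1.pkl','wb'))
m=[cv2.resize(cv2.cvtColor(d[k]['image'],cv2.COLOR_RGB2BGR),(400,300),interpolation=cv2.INTER_AREA) for k in d]
cv2.imwrite('pics/m1.png',np.vstack([np.hstack(m[:2]),np.hstack(m[2:])]))
```

```text
r1 0.9667 [ 0.5713 -0.1578  0.2005]
r2 1.525 [ 0.5307 -0.0589  0.2005]
c1 2.1917 [0.5804 0.0683 0.1996]
c2 2.675 [0.5304 0.1383 0.2003]
```

View pics/m1.png

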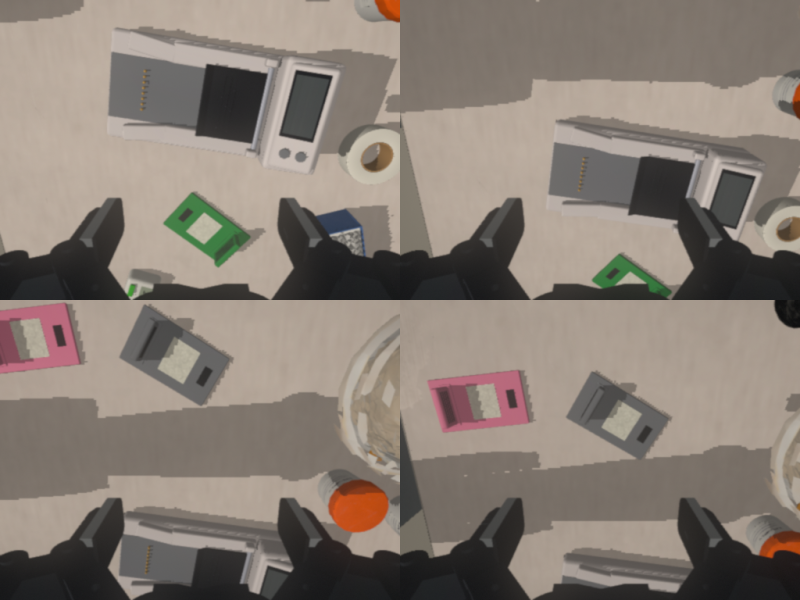

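Montage: r1/r2 show the reader with bed, gold pins at (145,90) and black flap at (232,103). c1/c2 show the grey card at (175,355) and (618,415), grip towards the upper left, front with the black mark at the lower right. Now masks plus a close crop.

Run:
```python
from h import *
d=pickle.load(open('v1.pkl','rb'))
def crop(k,x0,y0,x1,y1,s): return cv2.resize(cv2.cvtColor(d[k]['image'],cv2.COLOR_RGB2BGR)[y0:y1,x0:x1],None,fx=s,fy=s,interpolation=cv2.INTER_CUBIC)
for k,pts in dict(c1=[(150,50),(215,20),(272,95),(263,115),(235,55),(255,8),(30,190)],r1=[(165,110),(300,130),(220,100),(150,160),(165,50)]).items():
  print(k,[(p,d[k]['image'][p[1],p[0]].tolist()) for p in pts])
a=crop('c1',140,0,310,140,2.35);b=crop('c2',205,80,375,220,2.35)
c=crop('r1',130,20,450,125+113-10,1.25*1.98)
w=np.zeros((600,800,3),np.uint8);w[:a.shape[0],:a.shape[1]]=a
w[:b.shape[0],400:400+b.shape[1]]=b[:,:400]
c=crop('r1',130,25,450,230,1.3);w[330:330+c.shape[0],:c.shape[1]]=c
c=crop('r2',170,140,470,270,1.3);w[330:330+c.shape[0],410:410+c.shape[1]]=c
cv2.imwrite('pics/m2.png',w)
```

```text
c1 [((150, 50), [176, 163, 150]), ((215, 20), [159, 147, 135]), ((272, 95), [103, 102, 101]), ((263, 115), [103, 102, 100]), ((235, 55), [167, 163, 150]), ((255, 8), [176, 161, 149]), ((30, 190), [121, 112, 104])]
r1 [((165, 110), [109, 108, 107]), ((300, 130), [39, 37, 39]), ((220, 100), [108, 107, 106]), ((150, 160), [190, 180, 172]), ((165, 50), [191, 180, 173])]
```

View pics/m2.png

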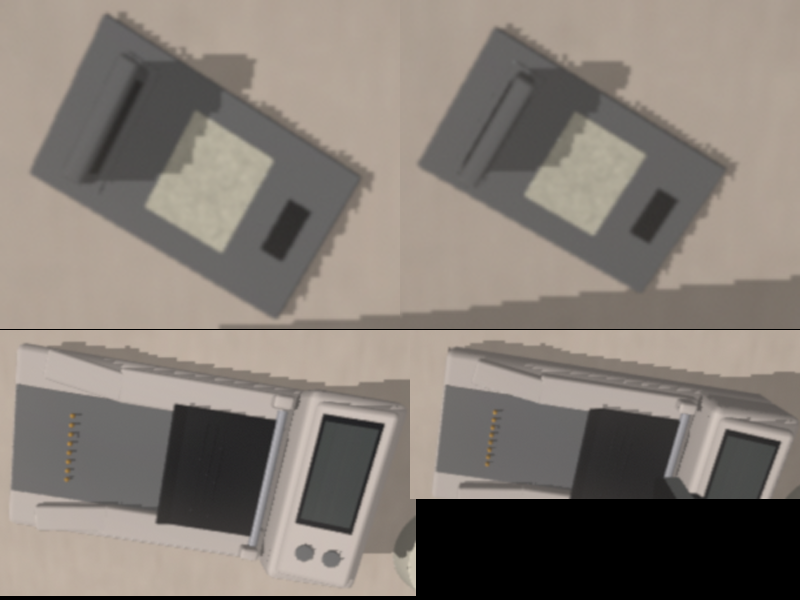

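Run:
```python
from h import *
d=pickle.load(open('v1.pkl','rb'))
def big(m,seed):
    n,l,s,c=cv2.connectedComponentsWithStats(m.astype(np.uint8)); return (l==l[seed[1],seed[0]]).astype(np.uint8)
def rect(m):
    c=max(cv2.findContours(m,cv2.RETR_EXTERNAL,cv2.CHAIN_APPROX_NONE)[0],key=cv2.contourArea);return c[:,0,:].astype(float)
def quad(P,v,z):  # contour -> world on plane, min area rect in mm
    W=np.array([plane(v,p,z)[:2] for p in P])*1000;return cv2.minAreaRect(W.astype(np.float32))
C={}
for k,s in (('c1',(272,110)),('c2',(325,165))):
    v=d[k];im=v['image'].astype(int);sat=im.max(2)-im.min(2)
    m=big((sat<9)&(im.max(2)<135),s);m=cv2.morphologyEx(m,cv2.MORPH_OPEN,np.ones((3,3),np.uint8));P=rect(m);r=quad(P,v,.005);print(k,'card',r)
    C[k]=cv2.boxPoints(cv2.minAreaRect(P.astype(np.float32)))
    # patch
    pm=(im.min(2)>100)&(sat>12)&(cv2.drawContours(np.zeros(m.shape,np.uint8),[P.astype(int)],-1,1,-1)>0)
    q=np.argwhere(pm)[:,::-1].mean(0);print(' patch',plane(v,q,.005).round(4));C[k+'p']=q
    dm=(im.max(2)<62)&(cv2.drawContours(np.zeros(m.shape,np.uint8),[P.astype(int)],-1,1,-1)>0)
    n,l,st,ce=cv2.connectedComponentsWithStats(dm.astype(np.uint8));print(' dark',[(st[i,4],plane(v,ce[i],.005).round(4)) for i in range(1,n) if st[i,4]>15])
for a in C['c1']:
    b=min(C['c2'],key=lambda b:np.linalg.norm((b-C['c2'].mean(0))-(a-C['c1'].mean(0))))
    X,e=tri([(d['c1'],a),(d['c2'],b)]);print('corner',X.round(4),np.round(e,4))
F={}
for k,s in (('r1',(300,130)),('r2',(330,240))):
    v=d[k];im=v['image'].astype(int)
    m=big(im.max(2)<60,s);P=rect(m)
    if k=='r1': print('flap',quad(P,v,.036)); 
    hs=cv2.cvtColor(v['image'],cv2.COLOR_RGB2HSV)
    y=(im[...,0]-im[...,2]>30)&(hs[...,1]>70); x0,y0=(160,70) if k=='r1' else (215,185)
    yy=np.zeros_like(y);yy[y0:y0+80,x0:x0+50]=y[y0:y0+80,x0:x0+50]
    q=np.argwhere(yy)[:,::-1].astype(float);print(k,'pins n',len(q),q.min(0),q.max(0))
    W=np.array([plane(v,p,.03)[:2] for p in q]);vx,vy,cx,cy=cv2.fitLine(W.astype(np.float32),cv2.DIST_L2,0,.01,.01).ravel();t=(W-[cx,cy])@[vx,vy]
    print(' pins c',W.mean(0).round(4),'dir',np.degrees(np.arctan2(vy,vx)),'ext',np.ptp(t),'mid',(np.array([cx,cy])+[vx*(t.max()+t.min())/2,vy*(t.max()+t.min())/2]).round(4))
    F[k]=q.mean(0)
    # flap left side corners
    h=P-P.mean(0); 
    F[k+'a']=P[np.argmin(h[:,0]+h[:,1])];F[k+'b']=P[np.argmin(h[:,0]-h[:,1])] ;print(k,'flap px',F[k+'a'],F[k+'b'])
for s in ('','a','b'):
    X,e=tri([(d['r1'],F['r1'+s]),(d['r2'],F['r2'+s])]);print('tri',s,X.round(4),np.round(e,4))
# bed sides from r1, front edges
for k,s in (('r1',(165,110)),('r2',(240,220))):
    v=d[k];im=v['image'].astype(int);sat=im.max(2)-im.min(2)
    m=big((sat<9)&(im.max(2)<130)&(im.max(2)>75),s)
    ys,xs=np.nonzero(m);cols=range(xs.min()+8,xs.min()+40,3)
    T=[];B=[]
    for c in range(xs.min()+4,xs.min()+75,2):
        r=ys[xs==c];T.append(plane(v,(c,r.min()-.5),.026)[:2]);B.append(plane(v,(c,r.max()+.5),.026)[:2])
    T,B=np.array(T),np.array(B)
    for n,A in(('T',T),('B',B)): p=np.polyfit(A[:,0],A[:,1],1);print(k,n,np.degrees(np.arctan(p[0])),A[0].round(4),A[-1].round(4))
    L=np.array([plane(v,(xs[ys==r].min()-.5,r),.026)[:2] for r in range(ys.min()+15,ys.max()-15,3)]);p=np.polyfit(L[:,1],L[:,0],1);print(' front',-np.degrees(np.arctan(p[0])),L[0],L[-1])
```

```text
c1 card ((550.9698486328125, 150.7002716064453), (62.838768005371094, 108.7345962524414), 59.218231201171875)
 patch [0.5558 0.1478 0.005 ]
 dark [(np.int32(179), array([0.5223, 0.1686, 0.005 ])), (np.int32(225), array([0.5851, 0.1303, 0.005 ]))]
c2 card ((550.8475952148438, 150.99183654785156), (63.06488037109375, 108.63279724121094), 59.067562103271484)
 patch [0.556  0.1477 0.005 ]
 dark [(np.int32(175), array([0.585 , 0.1303, 0.005 ]))]
corner [0.489  0.1548 0.0208] [0.001 0.001]
corner [0.5202 0.2054 0.0037] [0.0001 0.0001]
corner [0.6154 0.1525 0.0025] [0.0003 0.0003]
corner [0.5822 0.0988 0.0199] [0.0008 0.0008]
flap ((603.5142211914062, -126.24099731445312), (76.46017456054688, 64.41441345214844), 81.31307220458984)
r1 pins n 95 [179.  89.] [187. 141.]
 pins c [ 0.5084 -0.1109] dir 80.712975 ext 0.04450306647996533 mid [ 0.5083 -0.1114]
r1 flap px [265.  83.] [252. 171.]
r2 pins n 78 [228. 202.] [236. 244.]
 pins c [ 0.508  -0.1114] dir 81.09827 ext 0.044128155504621985 mid [ 0.5081 -0.1108]
r2 flap px [309. 202.] [348. 383.]
tri  [ 0.5083 -0.1108  0.0307] [0.0003 0.0003]
tri a [ 0.5781 -0.0843  0.042 ] [0.0001 0.0001]
tri b [ 0.5713 -0.1112  0.2084] [0.0019 0.0019]
r1 T -8.419421550881859 [ 0.4768 -0.0725] [ 0.5347 -0.0803]
r1 B -9.96389090800531 [ 0.47   -0.1399] [ 0.5321 -0.1508]
 front -7.521902516086683 [ 0.47523364 -0.08399714] [ 0.47130745 -0.14031922]
r2 T -6.396439344743294 [ 0.4734 -0.0933] [ 0.5393 -0.084 ]
r2 B -10.868507269037499 [ 0.4711 -0.1396] [ 0.5402 -0.1515]
 front 0.06372071358515097 [ 0.47421966 -0.08680946] [ 0.49215249 -0.14339875]
```

The card is at (0.551, 0.151) with yaw -30.9°. The two views agree at z≈5 mm and the crop confirms the grey one. The pins are at (0.508, -0.111, 0.031) and the reader yaw is -9.0°. Next: grasp and hover.

```bash
cat >> h.py <<'E'
from scipy.spatial.transform import Rotation as Ro
YAW=np.radians(-9.0);ex=np.array([np.cos(YAW),np.sin(YAW),0]);ey=np.array([-ex[1],ex[0],0])
ORG=np.array([.5082,-.1111,0])+.08*ex      # reader origin from pins
ZG=.0215
T=Ro.from_euler('xyz',[np.pi,0,np.pi/2])
def pose(nx,h,th,ny=0,dyaw=0,dy=0,zg=None):
    """tool pose for nose at reader x=nx,y=ny (mm), h mm above bed, nose-down th deg; dy: TCP offset in card y (mm)"""
    R=Ro.from_euler('z',YAW+np.radians(dyaw))*Ro.from_euler('y',np.radians(th))
    P=ORG+ex*nx/1e3+ey*ny/1e3+[0,0,.026+h/1e3]
    return P+R.apply([-.09,dy/1e3,zg or ZG]),(R*T).as_euler('xyz')
E
python3 - <<'E'
from workcell import *
from h import *
y=np.radians(-30.9);g=np.array([.5509-.035*np.cos(y),.1508-.035*np.sin(y)])
o=[np.pi,0,np.pi/2+y]
gripper_to(.05)
movep([*g,.09],o);move_straight([*g,ZG],rate=.12)
s=get_obs();print(s['time'],s['tool_pos'],s['eef_rot'],s['wrist_force'])
gripper_to(0.0);s=get_obs();print(s['time'],s['tool_pos'],s['grip_width'],s['grip_force'],s['wrist_force'])
move_straight([*g,.11],rate=.15);s=get_obs();print(s['tool_pos'],s['grip_width'],s['wrist_force'])
p,r=pose(-60,50,4);movep(p,r);pause(.2)
s=get_obs();print(s['time'],p,s['tool_pos'],r,s['eef_rot'],s['wrist_force'])
d={n:capture(n) for n in('wrist','scene','side')};pickle.dump(d,open('v2.pkl','wb'))
B=lambda n:cv2.cvtColor(d[n]['image'],cv2.COLOR_RGB2BGR)
w=np.zeros((600,800,3),np.uint8);w[:384,:512]=B('wrist');
w[384:600,:384]=cv2.resize(B('scene')[140:248,180:372],None,fx=2,fy=2);w[384:600,400:784]=cv2.resize(B('side')[140:248,180:372],None,fx=2,fy=2)
cv2.imwrite('pics/m3.png',w)
E
```

```text
4.475 [0.52168363 0.16891421 0.022322  ] [ 3.14062284e+00 -1.14077088e-03  1.03141069e+00] [-0.46779166  0.71410511 -0.01028223]
4.9333 [0.52145932 0.1690238  0.02235951] 0.006904089493746469 62.55030870437622 [-0.12043564  0.06057619  5.42816228]
[0.52003162 0.1684388  0.108889  ] 0.006708543656205663 [-0.90020624 -0.10894077 -1.95600919]
6.9583 [ 0.44075965 -0.1004185   0.10372571] [ 0.44129243 -0.09919262  0.1036628 ] [-3.07177948  0.          1.41371669] [-3.07184228e+00 -2.04072415e-04  1.41602137e+00] [ 0.35038529 -0.71195985 -0.06668266]
```

View pics/m3.png

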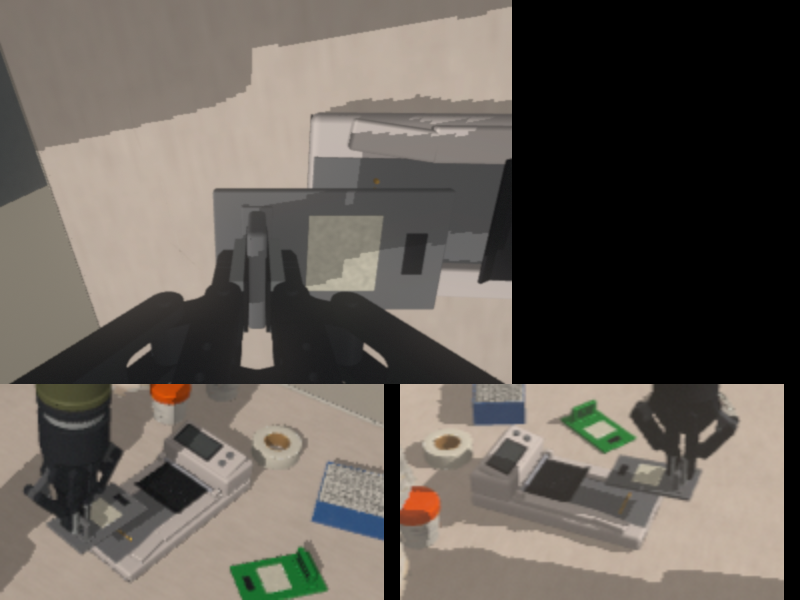

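The card is held level across the pads: front edge from (452,190) to (437,308), mark at (414,254), patch at (345,253). Next I measure where it sits in the tool frame.

```bash
sed -i 's/^ZG=.*/ZG=.0224/' h.py
python3 - <<'E'
from workcell import *
from h import *
d=pickle.load(open('v2.pkl','rb'));v=d['wrist'];s=get_obs();print(s['time'],s['tool_pos'])
R=Ro.from_euler('xyz',s['eef_rot'])*T.inv();t=s['tool_pos']
def cardpt(p,z=.005):
    c,r=ray(v,p);n=R.apply([0,0,1]);P0=t+R.apply([0,0,z-ZG]);X=c+r*((P0-c)@n)/(r@n);return (R.inv().apply(X-t)*1e3).round(2)
im=v['image'].astype(int);sat=im.max(2)-im.min(2)
sub=np.zeros(sat.shape,bool);sub[225:285,395:435]=1
n,l,st,ce=cv2.connectedComponentsWithStats(((im.max(2)<65)&sub).astype(np.uint8));i=1+np.argmax(st[1:,4]);print('mark',ce[i],st[i,4],cardpt(ce[i]),'expect x 75')
sub[:]=0;sub[205:300,290:390]=1;q=np.argwhere(sub&(im.min(2)>95)&(sat>10))[:,::-1].mean(0);print('patch',q,cardpt(q),'expect x 41')
for p in((452,190),(437,308),(216,190)):print(p,cardpt(p))
# reader consistency: project predicted pins ends, bed front corner
for P in((-80,21,30),(-118,41,26),(-120,60,20)):print('pred px',P,proj(v,ORG+ex*P[0]/1e3+ey*P[1]/1e3+[0,0,P[2]/1e3]).round(1))
E
```

```text
7.1083 [ 0.44101807 -0.09979473  0.10371192]
mark [414.0525687  252.48626045] 837 [ 75.72   0.41 -17.4 ] expect x 75
patch [342.86693999 252.55255311] [ 41.81   0.32 -17.4 ] expect x 41
(452, 190) [ 88.2   31.79 -17.4 ]
(437, 308) [ 91.83 -30.96 -17.4 ]
(216, 190) [-17.51  31.62 -17.4 ]
pred px (-80, 21, 30) [377.2 181.2]
pred px (-118, 41, 26) [314.7 146. ]
pred px (-120, 60, 20) [312.2 112.7]
```

```bash
cat > roll.py <<'E'
from h import *
def edge(g,pts,horiz,w=6):
    """refine edge along approx segment by max gradient; returns fitted line (n,c): n.p=c"""
    (x0,y0),(x1,y1)=pts;Q=[]
    for t in np.linspace(.06,.94,60):
        x,y=x0+t*(x1-x0),y0+t*(y1-y0)
        k=np.arange(-w,w+1)
        s=cv2.remap(g,(np.full(k.shape,x) if horiz else x+k).astype(np.float32).reshape(1,-1),(y+k if horiz else np.full(k.shape,y)).astype(np.float32).reshape(1,-1),cv2.INTER_LINEAR).ravel()
        dd=np.abs(np.gradient(s));o=k[np.argmax(dd)]
        Q.append((x,y+o) if horiz else (x+o,y))
    vx,vy,cx,cy=cv2.fitLine(np.array(Q,np.float32),cv2.DIST_HUBER,0,.01,.01).ravel();n=np.array([-vy,vx]);return n,n@[cx,cy]
def isect(a,b): return np.linalg.solve([a[0],b[0]],[a[1],b[1]])
def cardpose(v,corners,s):
    """corners approx px: rear-left, front-left, front-right -> pose of card relative to tool-card frame; uses mark centre too"""
    g=cv2.GaussianBlur(cv2.cvtColor(v['image'],cv2.COLOR_RGB2GRAY).astype(np.float32),(3,3),0)
    rl,fl,fr,rm=corners
    top=edge(g,(rl,fl),True);fro=edge(g,(fl,fr),False);rear=edge(g,(rl,rm),False)
    A=isect(top,rear);B=isect(top,fro)
    return A,B,top,fro
E
python3 - <<'E'
from roll import *
from scipy.optimize import least_squares
d=pickle.load(open('v2.pkl','rb'));v=d['wrist']
A,B,top,fro=cardpose(v,((216,190),(452,190),(437,308),(216,240)),None)
n,c=fro;C=np.array([(c-n[1]*308)/n[0],308]);print('rearL',A,'frontL',B,'front@308',C)
g=cv2.GaussianBlur(cv2.cvtColor(v['image'],cv2.COLOR_RGB2GRAY).astype(np.float32),(3,3),0)
bot=edge(g,((320,308),(437,308)),True);D=isect(bot,fro);print('frontR',D)
im=v['image'].astype(int)
obj=np.array([[-55,32,5],[55,32,5],[55,-32,5],[40,-.1,5]],float);px=np.array([A,B,D,(414.05,252.49)])
W=np.array(v['world_to_cam']);K=np.array([[v['fx'],0,v['cx']],[0,v['fy'],v['cy']],[0,0,1]])
from workcell import get_obs
s=get_obs();Rt=Ro.from_euler('xyz',s['eef_rot'])*T.inv();t=s['tool_pos']
def pr(x):
    P=Ro.from_rotvec(x[:3]).apply(obj/1e3)+np.array([.035,0,-ZG])+x[3:]  # card->toolcard frame, centre at +35
    Pw=Rt.apply(P)+t;q=Pw@W[:3,:3].T+W[:3,3];return (q[:,:2]/q[:,2:]*[v['fx'],v['fy']]+[v['cx'],v['cy']])
r=least_squares(lambda x:(pr(x)-px).ravel(),np.zeros(6));print('rot deg',np.degrees(r.x[:3]).round(2),'trans mm',(r.x[3:]*1e3).round(2),'res',np.abs(r.fun).max())
print('residual px nominal',(pr(np.zeros(6))-px).round(1).tolist())
# constrained: only roll about grip point + dy
def f(x): 
    R=Ro.from_rotvec([x[0],0,x[1]]);g=np.array([0,0,.0274-ZG]);c=g+R.apply(np.array([.035,0,-ZG])-g)-np.array([.035,0,-ZG]);return np.r_[R.as_rotvec(),c+[0,x[2],0]]
r=least_squares(lambda x:(pr(f(x))-px).ravel(),np.zeros(3));print('roll,yaw deg,dy mm',np.degrees(r.x[:2]),r.x[2]*1e3,(r.fun).round(1))
i=cv2.cvtColor(v['image'],cv2.COLOR_RGB2BGR)[170:330,200:470]
i=cv2.resize(i,None,fx=2.9,fy=2.9,interpolation=cv2.INTER_CUBIC);cv2.imwrite('pics/z3.png',i)
E
```

```text
rearL [212.55334 188.     ] frontL [455.08768 187.99998] front@308 [433.97924805 308.        ]
frontR [433.6406 309.9252]
rot deg [-2.85  4.15 -1.08] trans mm [0.6  0.76 2.45] res 0.23158368250287253
residual px nominal [[-2.1, 1.2], [1.0, 1.6], [-0.6, -0.2], [-1.7, 0.9]]
roll,yaw deg,dy mm [-1.531495   -0.07785076] 1.120753499754935 [-1.9 -0.5  0.2  0.2  0.3  0.2 -1.5  0.2]
```

View pics/z3.png

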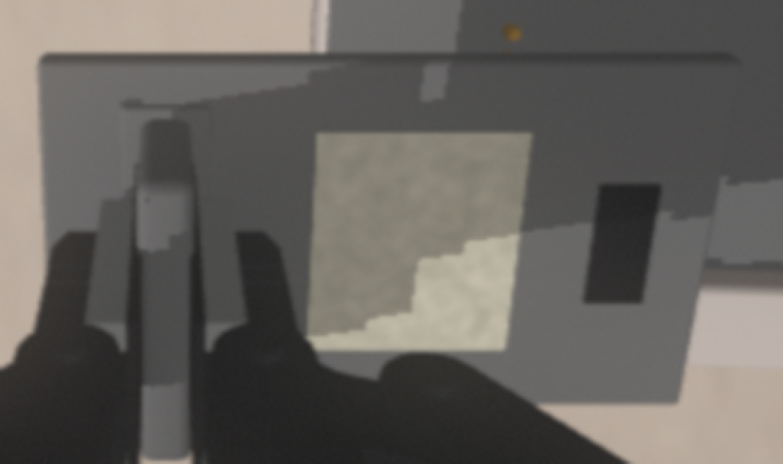

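Refined picture: the card lies flat in the grasp to within about 1.5°, the dark strip at the top being its side face. Lateral offset is about 0.4 mm and yaw error about 0°. Now down in front of the mouth, nose down by 4°.

```bash
cat > go.py <<'E'
from workcell import *
from h import *
import json,os
DY=-.4
def bias(): return np.array(json.load(open('bias.json'))) if os.path.exists('bias.json') else np.zeros(3)
def state(): # nose in reader frame mm, pitch, yaw err
    s=get_obs();R=Ro.from_euler('xyz',s['eef_rot'])*T.inv();n=s['tool_pos']-R.apply([-.09,DY/1e3,ZG])-ORG
    e=R.as_euler('ZYX',degrees=True)
    print('t%.2f nose x%.2f y%.2f h%.2f pitch%.2f yawerr%.2f roll%.2f'%(s['time'],n@ex*1e3,n@ey*1e3,n[2]*1e3-26,e[1],e[0]-np.degrees(YAW),e[2]),'F',np.round([s['wrist_force']@ex,s['wrist_force']@ey,s['wrist_force'][2]],2),'M',s['torque'].round(2),'g',round(s['grip_width'],4))
    return s
def go(nx,h,th,ny=0,rate=.06,learn=False,gain=1.):
    p,r=pose(nx,h,th,ny,dy=DY);b=bias()
    move_straight(p+b,r,rate=rate);pause(.25);s=state()
    if learn: json.dump((b+gain*(p-s['tool_pos'])).tolist(),open('bias.json','w'))
E
python3 - <<'E'
from go import *
go(-60,14,4,rate=.1,learn=True)
go(-60,12,4,learn=True)
go(-60,6,4)
go(-52,4,4)
d={n:capture(n) for n in('wrist','scene','side')};pickle.dump(d,open('v3.pkl','wb'))
B=lambda n:cv2.cvtColor(d[n]['image'],cv2.COLOR_RGB2BGR)
w=np.zeros((600,800,3),np.uint8);w[:384,:512]=B('wrist');
w[384:600,:384]=cv2.resize(B('scene')[140:248,180:372],None,fx=2,fy=2);w[384:600,400:784]=cv2.resize(B('side')[140:248,180:372],None,fx=2,fy=2)
cv2.imwrite('pics/m4.png',w)
E
```

```text
t7.86 nose x-59.43 y0.00 h14.77 pitch3.92 yawerr0.00 roll-0.00 F [ 0.61  0.43 -1.44] M [-0.02 -0.08  0.01] g 0.0066
t8.36 nose x-60.50 y-0.00 h11.38 pitch4.00 yawerr0.00 roll-0.00 F [-1.07 -0.11 -0.42] M [-0.02 -0.05  0.04] g 0.0067
t8.86 nose x-59.97 y0.02 h6.04 pitch4.00 yawerr0.00 roll0.00 F [-0.14 -0.32 -0.9 ] M [-0.   -0.04  0.01] g 0.0064
t9.39 nose x-52.17 y-0.00 h3.90 pitch4.01 yawerr-0.00 roll-0.00 F [ 0.35 -0.41 -0.58] M [ 0.03 -0.09 -0.04] g 0.0067
```

View pics/m4.png

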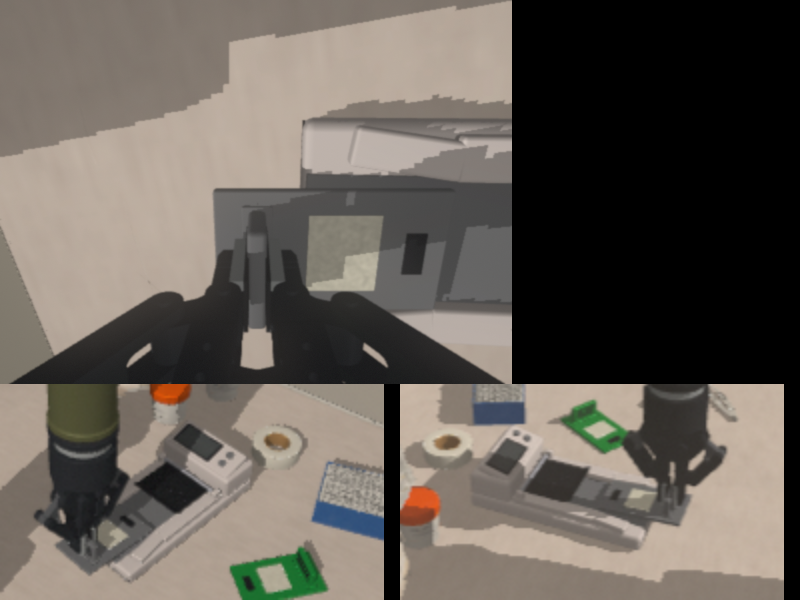

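The card is over the bed between the flares. Bed edges near x=490 are at rows ~182 and ~304; card front corners are at (453,190) and (437,308). I'll check the centring numerically.

Run:
```python
from go import *
d=pickle.load(open('v3.pkl','rb'));v=d['wrist']
rd=lambda p,z:(lambda X:(round(X@ex*1e3,1),round(X@ey*1e3,1)))(plane(v,p,z)-ORG)
im=v['image'].astype(int);g=im.mean(2)
for c in(465,480,495,508):
    col=cv2.GaussianBlur(g.astype(np.float32),(3,3),0)[:,c];dv=np.gradient(col)
    a=165+np.argmin(dv[165:195]);b=290+np.argmax(dv[290:325]);print(c,'top',a,rd((c,a),.034),'bot',b,rd((c,b),.026))
print('mark',end=' ')
n,l,st,ce=cv2.connectedComponentsWithStats(((im.max(2)<65)&(np.indices(g.shape)[0]>225)&(np.indices(g.shape)[0]<285)&(np.indices(g.shape)[1]>395)&(np.indices(g.shape)[1]<435)).astype(np.uint8));i=1+np.argmax(st[1:,4]);zm=.026+.004+.005+.015*.07;print(ce[i],rd(ce[i],zm))
```

```text
465 top 182 (np.float64(-48.2), np.float64(34.2)) bot 313 (np.float64(-30.6), np.float64(-41.0))
480 top 182 (np.float64(-41.8), np.float64(34.3)) bot 314 (np.float64(-22.9), np.float64(-41.2))
495 top 183 (np.float64(-35.3), np.float64(34.0)) bot 314 (np.float64(-15.3), np.float64(-40.7))
508 top 183 (np.float64(-29.8), np.float64(34.1)) bot 315 (np.float64(-8.7), np.float64(-41.0))
mark [414.10165485 252.56028369] (np.float64(-66.2), np.float64(-0.7))
```

Run:
```python
from go import *
go(-40,2.5,4.5,.5)
go(-26,1.5,5,.5,learn=True,gain=.7)
for h in(1,.5,0,-.5): go(-26,h,5,.5,rate=.03)
```

```text
t10.15 nose x-40.33 y0.50 h2.38 pitch4.52 yawerr0.00 roll0.00 F [ 0.61  0.43 -0.71] M [ 0.02 -0.06  0.04] g 0.0066
t10.79 nose x-26.34 y0.50 h1.38 pitch5.02 yawerr-0.00 roll0.00 F [-0.08  0.07 -1.23] M [-0.06 -0.07  0.03] g 0.0071
t11.29 nose x-25.81 y0.52 h1.07 pitch5.00 yawerr0.00 roll0.00 F [ 0.93  0.49 -0.56] M [-0.01 -0.1  -0.01] g 0.0068
t11.79 nose x-25.78 y0.49 h0.54 pitch5.00 yawerr0.00 roll-0.00 F [ 0.55  1.13 -0.58] M [ 0.02 -0.1  -0.03] g 0.0067
t12.29 nose x-25.86 y0.52 h-0.01 pitch5.01 yawerr0.00 roll0.00 F [-1.36 -0.89 -1.03] M [-0.06 -0.11  0.04] g 0.0069
t12.79 nose x-25.81 y0.50 h-0.36 pitch5.00 yawerr-0.00 roll-0.00 F [-1.2  -1.23  1.83] M [ 0.02  0.04 -0.02] g 0.0071
```

Bed contact is at h≈-0.2 mm, so the heights agree. Inserting.

Run:
```python
from go import *
go(-26,.7,4.2,.5,rate=.03)
go(-12,.6,4,.5,rate=.04)
go(0,.6,3.8,.5,rate=.04)
go(10,.6,3.4,.5,rate=.04)
d={n:capture(n) for n in('wrist','scene','side')};pickle.dump(d,open('v4.pkl','wb'))
go(17,.6,3.2,.5,rate=.04)
d2={n:capture(n) for n in('wrist','scene','side')}
B=lambda d,n:cv2.cvtColor(d[n]['image'],cv2.COLOR_RGB2BGR)
w=np.zeros((600,800,3),np.uint8);w[:300,:400]=cv2.resize(B(d,'wrist')[130:322,256:512],(400,300));w[:300,400:]=cv2.resize(B(d2,'wrist')[130:322,256:512],(400,300))
w[300:,:400]=cv2.resize(B(d2,'scene')[150:246,220:348],(400,300));w[300:,400:]=cv2.resize(B(d2,'side')[130:226,210:338],(400,300))
cv2.imwrite('pics/m5.png',w)
```

```text
t13.29 nose x-25.74 y0.55 h0.69 pitch4.20 yawerr0.00 roll0.00 F [ 0.36 -0.1  -0.89] M [ 0.02 -0.08 -0.01] g 0.0066
t14.04 nose x-11.96 y0.48 h0.61 pitch4.01 yawerr-0.00 roll-0.00 F [ 1.05 -0.17 -0.41] M [-0.04 -0.08 -0.02] g 0.0067
t14.74 nose x0.06 y0.52 h0.59 pitch3.81 yawerr0.00 roll0.00 F [ 0.05  0.2  -0.96] M [-0.05 -0.05 -0.  ] g 0.0068
t15.38 nose x10.08 y0.53 h0.60 pitch3.41 yawerr0.00 roll0.00 F [ 0.34  0.13 -1.71] M [ 0.03 -0.01  0.07] g 0.0065
t16.11 nose x17.10 y0.52 h0.60 pitch3.21 yawerr0.00 roll-0.00 F [ 0.06 -0.76 -1.21] M [-0.02 -0.1   0.02] g 0.0065
```

View pics/m5.png

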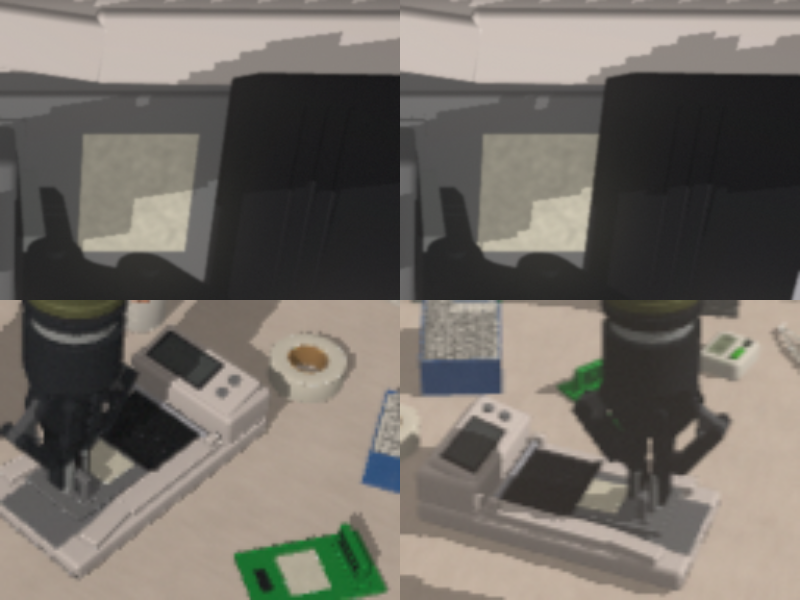

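The front, mark included, is under the flap, which lies flat (wrist crop: patch now partly covered at x≈595). On to the stop by feel.

Run:
```python
from go import *
for x in(19,20,20.5,21,21.5,22,22.5):
    go(x,.5,3.2,.5,rate=.03)
    s=get_obs();f=np.mean([get_obs()['wrist_force']@ex for _ in range(3)])
    if f<-4: break
```

```text
t16.76 nose x19.17 y0.46 h0.48 pitch3.20 yawerr-0.00 roll-0.00 F [-0.38 -0.47 -0.97] M [-0.06  0.12 -0.01] g 0.0065
t17.26 nose x19.19 y0.39 h0.15 pitch3.32 yawerr-0.01 roll-0.00 F [-5.1  -0.26  1.4 ] M [0.08 1.   0.01] g 0.0064
```

Run:
```python
from go import *
go(19.8,.1,2.2,.5,rate=.03)
go(19.8,0,1,.5,rate=.03)
go(19.8,-.2,0,.5,rate=.03)
for h in(-.7,-1.2,-1.7,-2.2,-2.7):
    go(19.8,h,0,.5,rate=.03)
    if np.mean([get_obs()['wrist_force'][2]])>13: break
```

```text
t17.76 nose x19.25 y0.42 h-0.16 pitch2.32 yawerr-0.01 roll-0.00 F [-6.29 -0.13  2.42] M [0.09 1.1  0.03] g 0.0067
t18.26 nose x19.42 y0.39 h0.09 pitch1.11 yawerr-0.01 roll-0.01 F [-6.66 -1.66  3.99] M [0.17 1.37 0.02] g 0.0065
t18.76 nose x19.47 y0.42 h0.10 pitch0.10 yawerr-0.00 roll-0.01 F [-6.98  0.02  5.23] M [ 0.15  1.45 -0.02] g 0.0067
t19.26 nose x19.44 y0.38 h-0.18 pitch0.11 yawerr-0.00 roll-0.01 F [-7.64 -0.4   7.51] M [0.24 1.55 0.04] g 0.0065
t19.76 nose x19.44 y0.37 h-0.21 pitch0.11 yawerr-0.01 roll-0.01 F [-9.32  0.36 10.81] M [0.26 1.87 0.03] g 0.0068
t20.26 nose x19.45 y0.37 h-0.23 pitch0.11 yawerr-0.01 roll-0.01 F [-10.46  -1.06  14.3 ] M [0.32 2.19 0.02] g 0.0067
```

Run:
```python
from go import *
for th in(-.2,-.5,-.8): go(19.8,-1.9,th,.5,rate=.03)
```

```text
t20.76 nose x19.50 y0.40 h0.05 pitch-0.09 yawerr-0.01 roll-0.01 F [-11.24   0.47  17.47] M [0.37 2.5  0.04] g 0.0069
t21.26 nose x19.60 y0.37 h0.53 pitch-0.39 yawerr-0.01 roll-0.01 F [-12.6   -0.12  20.53] M [0.43 2.86 0.01] g 0.0066
t21.76 nose x19.69 y0.37 h1.01 pitch-0.70 yawerr-0.01 roll-0.01 F [-13.6   -0.25  23.76] M [0.5  3.2  0.06] g 0.007
```

Run:
```python
from go import *
go(19.6,-1.8,-.15,.5,rate=.03)
pause(.5);state()
d={n:capture(n) for n in('wrist','scene','side')};pickle.dump(d,open('v5.pkl','wb'))
B=lambda d,n:cv2.cvtColor(d[n]['image'],cv2.COLOR_RGB2BGR)
w=np.zeros((600,800,3),np.uint8);w[:300,:400]=cv2.resize(B(d,'wrist'),(400,300));w[:300,400:]=cv2.resize(B(d,'wrist')[130:322,170:426],(400,300))
w[300:,:400]=cv2.resize(B(d,'scene')[150:246,220:348],(400,300));w[300:,400:]=cv2.resize(B(d,'side')[130:226,210:338],(400,300))
cv2.imwrite('pics/m6.png',w)
```

```text
t22.26 nose x19.54 y0.38 h0.06 pitch-0.07 yawerr-0.01 roll-0.01 F [-10.31  -0.89  16.42] M [0.32 2.32 0.03] g 0.0068
t22.76 nose x19.51 y0.34 h0.06 pitch-0.06 yawerr-0.01 roll-0.01 F [-10.34   0.49  16.67] M [ 0.33  2.26 -0.  ] g 0.0066
```

View pics/m6.png

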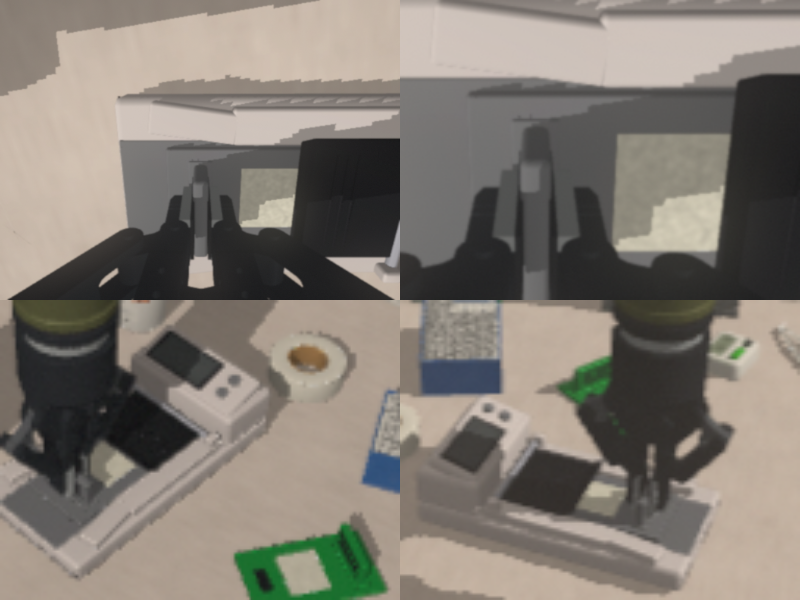

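The card is home and flat: the pins are hidden, the flap is down (wrist crop: lip at x≈735), it presses with about 16 N, and the nose is at the stop under forward push. Handing in while holding.

```bash
python3 -c "
from workcell import *
print(job_done())"
```

```text
the job is handed in; nothing more can be done
None
```

I handed the job in with the arm still pressing the grey card flat on the pins at about 16 N, its front edge at the stop under the flap; the flap looked down in every picture, and the last wrist-force reading was about 20 N.

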